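Set up the staining bottles in the bench rack in their order of use

ROBOT

A 6-joint arm with a two-finger parallel gripper is mounted at the origin on the work surface. World frame = base frame: x ahead of the robot, y to its left, z up, the work surface at z = 0. Lengths are in mm, angles in rad, forces in N, time in s.
With the tool pointing down it reaches from about 350 to 875 mm from the base axis. Payload 4.2 kg.
Tool frame: the origin (TCP) lies between the finger pads, 19 mm behind the fingertips; this is the grasp point; z points along the fingers, y is the line along which they close (so a half turn about z gives the same grasp; the last joint's range is limited). The gripper opens to 87 mm and grips with 3 to 60 N. Pads are 19 mm wide; open, the fingers measure 117 mm over their backs; the gripper's body (75 mm by 190 mm) begins 51 mm behind the grasp point.
Start: joints at [1.401, 0.385, 0.008, 0, -1.194, -0.259], TCP at [259.829, 568.409, 241.25] pointing down, gripper open.
Joint ranges: [-3.14, 3.14], [-1.21, 2.06], [-1.07, 1.41], [-3.16, 2.05], [-2.99, -0.16], [-3.1, 3.1]. Speed limits (rad/s): [2.79, 2.79, 3.14, 3.14, 3.14, 3.14].

INTERFACE

Orientations are given as [roll, pitch, yaw] about the fixed x, y, z axes, in that order (R = Rz(yaw) Ry(pitch) Rx(roll)).
In Python, from cell import bot, imaging, finder gives the robot as it stands.
- The arm moves only by the tool arm_command, never from a script. Its arguments are lists of equal length, an entry for each row: "claw": the finger opening in m, from 0 to 0.087; "travel": the shift along the world's x, y, z in m, a list of three; "turn": the turn, a rotation vector about the world's x, y, z in degrees, a list of three. In form: {"claw": [claw, ...], "travel": [[dx, dy, dz], ...], "turn": [[rx, ry, rz], ...]}. A call has 1 to 12 rows; each row shifts and turns the commanded pose from where the row before left it; what a row does not reach is not made up. A row lasts 1/8 s, in which the tool goes at most 62.5 mm and 10.7 degrees, less where a joint would pass 70% of its speed; a pose out of reach is approached as far as the arm can. A call is refused whole if a number of a shift passes 0.0625 or a number of a turn 10.7, either way. A call with a gripper value outside its range is refused whole. The fingers move at their own pace and stop on an object; "squeeze" is the grip in N (left out, the last holds). Time passes only in rows, so rows that do not move let the fingers close. It gives the time, the measured TCP pose, the force, the opening and the grip force at its end, in the units of the state.
- bot.observe(): the state, without advancing time (a new reading comes with each control period).
- imaging.get_image(name): name is "scene" or "top"; returns a dict with "pixels" (480x640x3 uint8, red, green, blue), "depth" (480x640 float32, mm along the optical axis (not along the pixel's ray), 0 where there is no reading), "fov_y" (degrees; the focal length in pixels is half the picture's height over the tangent of half this angle, whatever the lens; pixels are square), "cx", "cy" (the principal point, pixels), "position" and "orientation" of the camera in the world. Camera axes: x right, y down, z forward; pixel columns grow to the right and rows downward; lengths in mm; the calibration is good to about 2 mm. A picture is of the moment at which its call begins.
- bot.hand_in(): hands the job in; it is judged then, once.
Trained networks look in the newest picture that a camera, given by its name, has taken for a name from the list of things; names that differ only in an ending like _2 or _b are one class to them, and where a whole thing is asked for, a point or a joint stands for the part that bears it (a point fixed in the world has none). Each returns a list of dicts, best first, with "confidence" (0 to 1); they miss things now and then, are a little off and sometimes report something else, mostly with a low value. They report only what shows in the picture. A call takes as long as a camera call.
- finder.look_for(camera, name): "location" ([x, y, z] in mm, in the coordinates of the camera as it stood for that picture, good to about 4 mm: the middle of the surface that is visible of it).
- finder.spot_point(camera, name): "location" ([x, y, z] in mm, in the coordinates of the camera as it stood for that picture, good to about 4 mm: a listed point, or the origin of a listed thing).
The state is a dict: "clock": time; "qpos": joint angles; "joint_vel": joint speeds; "joint_torque": joint torques, N m; "position": TCP position; "orientation": TCP orientation; "wrist_force": force on the tool from outside, world axes, zero at the start; "wrist_torque": the same for the moment, N m; "grip_width": finger opening in mm; "grasp_force": force on a finger pad.
Only numpy, scipy, OpenCV 4.12 (cv2) and the standard library are available. Lean on these libraries where they do the work, as an engineer would, in place of code of your own. Each camera call takes 0.05 s, during which the arm holds its last target. There are 200 camera calls.

TASK

The four staining bottles stand in the carry caddy in their order of use. Move them into the wooden bench rack, one to each compartment, in the same order from left to right as they stood in the caddy. Keep them upright, lower each one until it rests on the cork packing rather than dropping it, and leave the spirit lamp where it stands.

Things in the scene. Friction and masses are not known exactly. Their poses are not given: they have to be found in the camera images.
- jar: wide-mouth reagent jar, squat: amber glass cylinder 48 mm across and straight up to 54 mm, flat black screw cap 43 mm across, 78 mm tall in all, about 170 g. Origin: centre of its underside, z up its axis. Grip it across the glass, fingers closing across the row, TCP about 58 mm above its underside (the fingertips then clear the walls of cup and rack)
- dropper: dropper bottle, the slimmest: amber glass cylinder 38 mm across and straight up to 66 mm, small black collar 22 mm across and a thin black rubber bulb 15 mm across on top, 108 mm tall in all, about 100 g. Origin: centre of its underside, z up its axis. Grip it across the glass, TCP about 58 mm above its underside
- tall: narrow-neck reagent bottle, the tallest: amber glass cylinder 45 mm across and straight up to 86 mm, sloping shoulder, black screw cap 26 mm across, 125 mm tall in all, about 200 g. Origin: centre of its underside, z up its axis. Grip it across the glass, TCP about 75 mm above its underside so that the cap clears the gripper's body
- square: square plastic bottle: white, 40 by 40 mm and straight up to 76 mm, round white screw cap 28 mm across, 98 mm tall in all, about 130 g. Origin: centre of its underside, z up its axis, x and y square to its flat sides; it stands within 0.2 rad of square to its cup. Grip it across two flat sides, TCP about 58 mm above its underside
- caddy: grey plastic carry caddy, fixed, 80 x 284 mm, with a wire grip 57 mm high at each end; a row of four white square cups stands in it, one bottle in each. Origin: underside centre, on the bench; y along the row to the robot's left; cup centres x = 0, y = +100.5, +33.5, -33.5, -100.5 mm, left to right. Bottles rest 8 mm above the bench
- cup_jar: the white square cup of the caddy in which the wide-mouth jar starts, fixed: 62 mm outside, 56 mm inside, rim 27 mm above the bench. Origin: underside centre, axes as the caddy's. It stays and marks the place which that bottle had in the row (the fourth cup is the square bottle's)
- cup_dropper: the white square cup of the caddy in which the dropper bottle starts, fixed: 62 mm outside, 56 mm inside, rim 27 mm above the bench. Origin: underside centre, axes as the caddy's. It stays and marks the place which that bottle had in the row (the fourth cup is the square bottle's)
- cup_tall: the white square cup of the caddy in which the tall narrow-neck bottle starts, fixed: 62 mm outside, 56 mm inside, rim 27 mm above the bench. Origin: underside centre, axes as the caddy's. It stays and marks the place which that bottle had in the row (the fourth cup is the square bottle's)
- rack: fixed wooden bench rack, 78 x 276 x 36 mm high: row of 4 open compartments, 66 x 63 mm inside. Origin: underside centre; y along the row to the robot's left; compartment centres x = 0, y = +100.5, +33.5, -33.5, -100.5 mm, left to right. Each holds a firm cork pad of unknown height: bottles come to rest 6 to 24 mm above the rack's underside, so lower until contact is felt
- spirit_lamp: bystander: glass spirit lamp with a blue cap, 70 mm across, 84 mm tall, standing loose beyond the racks, to be left alone. Origin: centre of its underside

How it is judged:
By the outcome, as a careful person would: the job done as asked, in the order asked, and still so for the second after the job is handed in, with the robot touching nothing.
It also fails if it takes over 109 s, if anything falls off the work surface, if the arm or the gripper's body presses on something with over 40 N, if the wrist force passes 120 N, or if a joint passes its speed limit or range.

## Working session

There is one attempt and no reset: what is moved stays moved. The work goes in short steps, Python scripts to look and compute and a tool call to move; the robot and the scene stay as the last step left them, time stands still between calls to the robot, and variables do not carry over. Pictures are saved under pics/ and viewed, at most 14 in all, crops included, and the job is handed in when it is done.

Besides the shell and the picture viewer there is one more tool, called after "Request:" by a JSON object that holds its "api" and its "payload", one argument or row to a line. arm_command: Moves the arm, as the interface text tells. Its arguments: {"type":"object","properties":{"claw":{"type":"array"},"travel":{"type":"array"},"turn":{"type":"array"},"squeeze":{"type":"number"}},"required":["claw","travel","turn"]}

```bash
mkdir -p pics; cat > h.py <<'E'
import numpy as np, cv2
from scipy.spatial.transform import Rotation as R
from cell import bot, imaging, finder
def cam(n): return imaging.get_image(n)
def M(im): 
    o=np.array(im["orientation"],float)
    return (R.from_euler('xyz',o).as_matrix() if o.shape==(3,) else o), np.array(im["position"],float)
def w(im,p): m,t=M(im); return m@np.array(p,float)+t
def cloud(im):
    f=240/np.tan(np.radians(im["fov_y"])/2); d=im["depth"]; v,u=np.mgrid[:480,:640]
    P=np.stack([(u-im["cx"])/f*d,(v-im["cy"])/f*d,d],-1); m,t=M(im); return P@m.T+t
E
python3 - <<'E'
from h import *
s=bot.observe(); print({k:np.round(s[k],3) for k in s})
for c in("top","scene"):
    im=cam(c); cv2.imwrite(f"pics/{c}0.png",im["pixels"][...,::-1]); print(c,im["position"],im["orientation"],im["fov_y"],im["cx"],im["cy"])
    for n in "jar dropper tall square caddy cup_jar cup_dropper cup_tall rack spirit_lamp".split():
        print(n,[(np.round(w(im,r["location"])).tolist(),round(r["confidence"],2)) for r in finder.spot_point(c,n)[:3]])
E
```

```text
{'clock': np.float64(0.0), 'qpos': array([ 1.401e+00,  3.860e-01,  7.000e-03, -1.000e-03, -1.194e+00,
       -2.590e-01]), 'joint_vel': array([ 0.003,  0.001,  0.   , -0.001,  0.   ,  0.   ]), 'joint_torque': array([-0.0000e+00, -3.9066e+01,  1.8740e+01,  4.2200e+00,  1.1000e-02,
       -0.0000e+00]), 'position': array([259.597, 567.913, 240.137]), 'orientation': array([ 3.139, -0.   , -0.429]), 'wrist_force': array([-0.112, -0.193,  0.325]), 'wrist_torque': array([ 0.021,  0.04 , -0.046]), 'grasp_force': np.float64(0.0), 'grip_width': np.float64(86.875)}
top [ 514.26348482    9.52410936 1051.58863779] [-3.01361751 -0.02849139 -1.55931728] 43.18370105346933 328.2467956804354 234.40924501019694
jar [([578.0, 200.0, 9.0], 0.65)]
dropper []
tall [([564.0, 258.0, 7.0], 0.56)]
square [([605.0, 63.0, 4.0], 0.97)]
caddy [([581.0, 163.0, -3.0], 0.8)]
cup_jar [([572.0, 192.0, 6.0], 0.9), ([562.0, 265.0, 5.0], 0.71)]
cup_dropper [([592.0, 129.0, 1.0], 0.7)]
cup_tall [([561.0, 266.0, 7.0], 0.58), ([604.0, 61.0, 8.0], 0.18)]
rack [([569.0, -172.0, -3.0], 0.85)]
spirit_lamp [([733.0, 9.0, 1.0], 0.96)]
scene [1129.7310976   308.67834157  677.30408767] [-2.41216546 -0.01246114  2.16835143] 50.04149764596934 313.85853808387384 239.68327680878184
jar [([578.0, 197.0, 9.0], 0.58)]
dropper [([590.0, 125.0, 5.0], 0.66)]
tall [([559.0, 261.0, 8.0], 0.59), ([582.0, 165.0, -1.0], 0.46), ([576.0, 198.0, 4.0], 0.29)]
square [([605.0, 62.0, 12.0], 0.82)]
caddy [([577.0, 161.0, -1.0], 0.66)]
cup_jar [([576.0, 197.0, 6.0], 0.85), ([589.0, 132.0, 6.0], 0.19)]
cup_dropper [([589.0, 130.0, 3.0], 0.65)]
cup_tall [([564.0, 259.0, 3.0], 0.94), ([560.0, 259.0, 8.0], 0.61)]
rack [([569.0, -175.0, -2.0], 0.8)]
spirit_lamp [([734.0, 9.0, 2.0], 0.87), ([567.0, -175.0, 0.0], 0.54)]
```

View pics/top0.png

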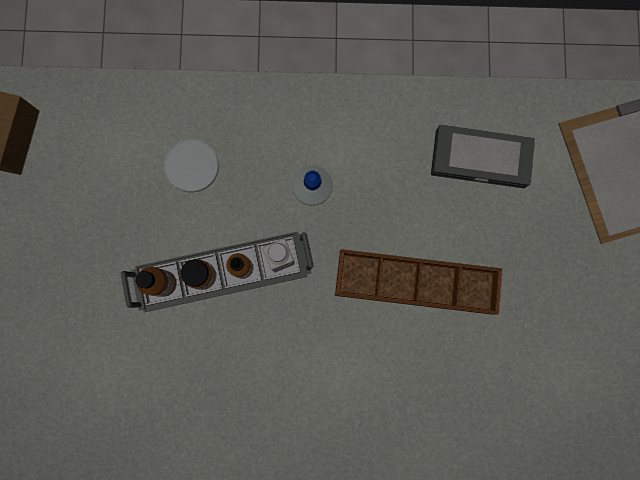

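View pics/scene0.png

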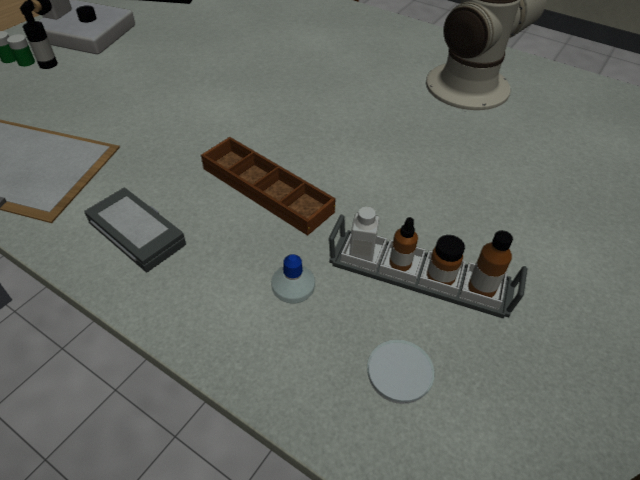

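The top view shows, left to right in the caddy: tall (152,282), jar (197,274), dropper (237,264) and square (277,253). The rack is at (418,281) and the lamp at (312,185). The scene view agrees, so the order is tall, jar, dropper, square. Next I'll measure precisely.

```bash
cat > m.py <<'E'
from h import *
from scipy.optimize import least_squares
im={c:cam(c) for c in("top","scene")}
C={c:cloud(i) for c,i in im.items()}
def rect(P,n):
    (c,s,a)=cv2.minAreaRect(P[:,:2].astype(np.float32)); 
    if s[0]>s[1]: a-=90
    a=(a+90)%180-90
    print(n,len(P),np.round(c,1),np.round(s,1),"yaw deg",round(a,2)); return np.array(c),np.radians(a)
for c in C:
    P=C[c].reshape(-1,3); ok=im[c]["depth"].ravel()>0
    b=P[ok&(abs(P[:,0]-400)<60)&(abs(P[:,1])<250)]; print(c,"bench z",np.round(np.median(b[:,2]),1) if len(b) else None)
    near=lambda x,y,r: ok&(np.hypot(P[:,0]-x,P[:,1]-y)<r)
    rect(P[near(569,-173,160)&(abs(P[:,2]-36)<5)],"rack top")
    q=P[near(569,-173,160)&(abs(P[:,2]-36)<5)]
    rect(P[near(581,163,165)&(P[:,2]>4)&(P[:,2]<30)&(P[:,0]<680)],"caddy")
    for n,(x,y),r,z0,z1,rad in[("tall",(561,261),40,35,92,22.5),("jar",(577,197),40,35,58,24),("dropper",(590,129),40,35,70,19),("square",(605,62),40,35,80,0),
          ("tallcap",(561,261),30,116,140,13),("jarcap",(577,197),40,70,95,21.5),("bulb",(590,129),30,90,118,7.5),("sqcap",(605,62),30,92,112,14)]:
        Q=P[near(x,y,r)&(P[:,2]>z0)&(P[:,2]<z1)]
        if len(Q)<10: print(n,len(Q)); continue
        if rad==0: 
            rect(Q,n); continue
        top=Q[Q[:,2]>np.percentile(Q[:,2],90)-4]
        cam_=M(im[c])[1]
        s=least_squares(lambda p:np.hypot(Q[:,0]-p[0],Q[:,1]-p[1])-rad,(x,y),loss="soft_l1").x if z0==35 else cv2.minEnclosingCircle(top[:,:2].astype(np.float32))
        print(c,n,len(Q),np.round(s[0] if z0!=35 else s,1),"mean",np.round(top.mean(0),1),"res",np.round(np.std(np.hypot(Q[:,0]-s[0],Q[:,1]-s[1])) if z0==35 else s[1],1),"zmax",round(np.percentile(Q[:,2],95),1))
E
python3 m.py
```

```text
top bench z -1.3
rack top 1750 [ 568.3 -172.3] [276.1  78.3] yaw deg -6.06
caddy 4024 [549.6 161.7] [256.9 308.9] yaw deg 3.09
top tall 238 [561.  261.6] mean [558.7 244.6  88.4] res 0.4 zmax 90.3
top jar 69 [575.1 196.3] mean [572.5 177.9  54.6] res 0.4 zmax 56.1
top dropper 62 [589.6 128.6] mean [581.4 114.7  65.2] res 0.3 zmax 66.4
square 101 [607.2  63.8] [40.8 39.9] yaw deg -66.98
top tallcap 266 [560.8 261.3] mean [560.7 261.2 131.9] res 12.9 zmax 134.0
top jarcap 602 [574.9 196. ] mean [574.6 195.7  85.2] res 21.3 zmax 87.6
top bulb 145 [589.7 128.1] mean [589.6 128.3 112.3] res 6.2 zmax 114.0
top sqcap 252 [607.2  63.7] mean [607.2  63.7 105.1] res 13.8 zmax 107.5
scene bench z 0.9
rack top 1630 [ 570.8 -173.5] [278.5  81.8] yaw deg -5.58
caddy 4962 [556.6 162.8] [222.7 309.8] yaw deg 0.75
scene tall 761 [562.7 259.9] mean [580.4 261.7  87. ] res 0.8 zmax 89.0
scene jar 296 [576.8 194.5] mean [595.7 197.9  54.9] res 0.8 zmax 56.7
scene dropper 354 [591.4 126.7] mean [605.5 130.7  66.7] res 0.9 zmax 68.6
square 462 [627.5  70.1] [ 6.1 39.9] yaw deg 23.91
scene tallcap 328 [563.9 260. ] mean [564.5 260.3 133.2] res 13.4 zmax 134.6
scene jarcap 636 [577.  194.6] mean [578.6 195.3  86.4] res 22.7 zmax 88.0
scene bulb 189 [592.3 127.2] mean [593.1 127.8 113.8] res 6.5 zmax 114.9
scene sqcap 278 [610.1  63. ] mean [610.8  63.2 106.8] res 14.2 zmax 108.3
```

Request:
{"api": "arm_command", "payload": {
  "claw": [0.087,0.087,0.087,0.087,0.087,0.087,0.087,0.087,0.087,0.087,0.087,0.087],
  "travel": [
    [0.0303,-0.0307,-0.005],
    [0.0303,-0.0307,-0.005],
    [0.0303,-0.0307,-0.005],
    [0.0303,-0.0307,-0.005],
    [0.0303,-0.0307,-0.005],
    [0.0303,-0.0307,-0.005],
    [0.0303,-0.0307,-0.005],
    [0.0303,-0.0307,-0.005],
    [0.0303,-0.0307,-0.005],
    [0.0303,-0.0307,-0.005],
    [0,0,0],
    [0,0,0]
  ],
  "turn": [
    [0,0,-5.24],
    [0,0,-5.24],
    [0,0,-5.24],
    [0,0,-5.24],
    [0,0,-5.24],
    [0,0,-5.24],
    [0,0,-5.24],
    [0,0,-5.24],
    [0,0,-5.24],
    [0,0,-5.24],
    [0,0,0],
    [0,0,0]
  ],
  "squeeze": 25
}}

```text
clock: 2.7
position: [562.7, 261.5, 191.2]
orientation: [3.141, 0.0, -1.343]
wrist_force: [-0.6, 0.7, 0.8]
grip_width: 87.6
grasp_force: 0.0
```

Request:
{"api": "arm_command", "payload": {
  "claw": [0.087,0.087,0.087,0.087,0.087,0.087,0.045,0.03,0.03,0.03,0.03,0.03],
  "travel": [
    [0,-0.0005,-0.03],
    [0,0,-0.03],
    [0,0,-0.025],
    [0,0,-0.015],
    [0,0,-0.005],
    [0,0,0],
    [0,0,0],
    [0,0,0],
    [0,0,0],
    [0,0,0],
    [0,0,0],
    [0,0,0]
  ],
  "turn": [
    [0,0,0],
    [0,0,0],
    [0,0,0],
    [0,0,0],
    [0,0,0],
    [0,0,0],
    [0,0,0],
    [0,0,0],
    [0,0,0],
    [0,0,0],
    [0,0,0],
    [0,0,0]
  ],
  "squeeze": 25
}}

```text
clock: 4.2
position: [562.9, 260.9, 86.3]
orientation: [-3.142, -0.0, -1.343]
wrist_force: [0.5, 0.4, -0.1]
grip_width: 45.0
grasp_force: 25.0
```

Request:
{"api": "arm_command", "payload": {
  "claw": [0.03,0.03,0.03,0.03,0.03,0.03],
  "travel": [
    [0,0,0.01],
    [0,0,0.025],
    [0,0,0.03],
    [0,0,0.03],
    [0,0,0.02],
    [0,0,0.01]
  ],
  "turn": [
    [0,0,0],
    [0,0,0],
    [0,0,0],
    [0,0,0],
    [0,0,0],
    [0,0,0]
  ]
}}

```text
clock: 4.95
position: [563.0, 261.1, 212.9]
orientation: [-3.14, 0.001, -1.343]
wrist_force: [-0.0, -0.0, -1.4]
grip_width: 44.6
grasp_force: 25.0
```

Request:
{"api": "arm_command", "payload": {
  "claw": [0.03,0.03,0.03,0.03,0.03,0.03,0.03,0.03,0.03,0.03,0.03,0.03],
  "travel": [
    [0.0005,-0.0138,0],
    [0.0015,-0.03,0],
    [0.0015,-0.035,0],
    [0.0015,-0.035,0],
    [0.002,-0.035,0],
    [0.002,-0.035,0],
    [0.002,-0.035,0],
    [0.002,-0.035,0],
    [0.002,-0.035,0],
    [0.0015,-0.03,0],
    [0.0005,-0.015,0],
    [0,0,0]
  ],
  "turn": [
    [0,0,-1],
    [0,0,-1.8],
    [0,0,-1.8],
    [0,0,-1.8],
    [0,0,-1.8],
    [0,0,-1.8],
    [0,0,-1.8],
    [0,0,-1.8],
    [0,0,-1.8],
    [0,0,-1.8],
    [0,0,-1.6],
    [0,0,0]
  ]
}}

```text
clock: 6.45
position: [579.2, -73.8, 210.4]
orientation: [3.14, -0.0, -1.674]
wrist_force: [0.3, 0.7, -2.6]
grip_width: 44.5
grasp_force: 25.0
```

```bash
python3 - <<'E'
from h import *
for c in("top","scene"):
    im=cam(c);P=cloud(im).reshape(-1,3)
    for x,y in[(579.6,-72.9),(572.9,-139.6),(566.1,-206.2),(559.4,-272.9)]:
        Q=P[(np.hypot(P[:,0]-x,P[:,1]-y)<20)&(im["depth"].ravel()>0)]; Q=Q[Q[:,2]<40]; print(c,y,len(Q),np.round(np.median(Q[:,2]),1) if len(Q) else None)
E
```

```text
top -72.9 0 None
top -139.6 0 None
top -206.2 286 7.1
top -272.9 418 5.6
scene -72.9 246 14.1
scene -139.6 167 8.8
scene -206.2 143 9.5
scene -272.9 113 8.6
```

Request:
{"api": "arm_command", "payload": {
  "claw": [0.03,0.03,0.03,0.03,0.03,0.03],
  "travel": [
    [0.0005,0.0005,-0.02],
    [0,0,-0.03],
    [0,0,-0.03],
    [0,0,-0.017],
    [0,0,-0.005],
    [0,0,0]
  ],
  "turn": [
    [0,0,0],
    [0,0,0],
    [0,0,0],
    [0,0,0],
    [0,0,0],
    [0,0,0]
  ]
}}

```text
clock: 7.3
position: [580.7, -71.7, 109.5]
orientation: [-3.141, -0.0, -1.67]
wrist_force: [0.1, 1.1, -1.8]
grip_width: 44.4
grasp_force: 25.0
```

Request:
{"api": "arm_command", "payload": {
  "claw": [0.03,0.03,0.03,0.03,0.03],
  "travel": [
    [-0.0005,-0.001,-0.006],
    [0,0,-0.004],
    [0,0,-0.002],
    [0,0,-0.001],
    [0,0,0]
  ],
  "turn": [
    [0,0,0],
    [0,0,0],
    [0,0,0],
    [0,0,0],
    [0,0,0]
  ]
}}

```text
clock: 7.92
position: [579.9, -73.4, 96.3]
orientation: [-3.141, -0.0, -1.672]
wrist_force: [0.1, -0.6, -1.6]
grip_width: 44.5
grasp_force: 25.0
```

Request:
{"api": "arm_command", "payload": {
  "claw": [0.03,0.03,0.03,0.03],
  "travel": [
    [0,0,-0.001],
    [0,0,-0.001],
    [0,0,-0.001],
    [0,0,0]
  ],
  "turn": [
    [0,0,0],
    [0,0,0],
    [0,0,0],
    [0,0,0]
  ]
}}

```text
clock: 8.43
position: [579.8, -73.4, 93.1]
orientation: [3.141, -0.0, -1.671]
wrist_force: [-0.2, 0.2, -2.0]
grip_width: 44.3
grasp_force: 25.0
```

Request:
{"api": "arm_command", "payload": {
  "claw": [0.03,0.03,0.03],
  "travel": [
    [0,0,-0.001],
    [0,0,-0.001],
    [0,0,0]
  ],
  "turn": [
    [0,0,0],
    [0,0,0],
    [0,0,0]
  ]
}}

```text
clock: 8.8
position: [579.9, -73.4, 91.2]
orientation: [-3.142, 0.0, -1.671]
wrist_force: [-0.1, -0.3, -1.0]
grip_width: 44.4
grasp_force: 25.0
```

Request:
{"api": "arm_command", "payload": {
  "claw": [0.03,0.03,0.03],
  "travel": [
    [0,0,-0.001],
    [0,0,-0.001],
    [0,0,0]
  ],
  "turn": [
    [0,0,0],
    [0,0,0],
    [0,0,0]
  ]
}}

```text
clock: 9.18
position: [580.0, -73.4, 91.1]
orientation: [-3.141, -0.001, -1.671]
wrist_force: [-3.2, 1.0, 9.3]
grip_width: 44.3
grasp_force: 25.0
```

Request:
{"api": "arm_command", "payload": {
  "claw": [0.03,0.03],
  "travel": [
    [0,0,-0.001],
    [0,0,0]
  ],
  "turn": [
    [0,0,0],
    [0,0,0]
  ]
}}

```text
clock: 9.43
position: [580.0, -73.5, 91.1]
orientation: [-3.141, -0.001, -1.67]
wrist_force: [-3.9, 2.0, 13.7]
grip_width: 44.3
grasp_force: 25.0
```

Request:
{"api": "arm_command", "payload": {
  "claw": [0.03,0.03],
  "travel": [
    [0,0,-0.001],
    [0,0,0]
  ],
  "turn": [
    [0,0,0],
    [0,0,0]
  ]
}}

```text
clock: 9.68
position: [580.1, -73.6, 91.1]
orientation: [-3.14, -0.001, -1.67]
wrist_force: [-6.2, 2.2, 17.3]
grip_width: 44.3
grasp_force: 25.0
```

Request:
{"api": "arm_command", "payload": {
  "claw": [0.03,0.05,0.065,0.08,0.08,0.08,0.08,0.08,0.08,0.08],
  "travel": [
    [0,0,0.0035],
    [0,0,0],
    [0,0,0],
    [0,0,0],
    [0,0,0],
    [0,0,0.005],
    [0,0,0.02],
    [0,0,0.025],
    [0,0,0.025],
    [0,0,0.005]
  ],
  "turn": [
    [0,0,0],
    [0,0,0],
    [0,0,0],
    [0,0,0],
    [0,0,0],
    [0,0,0],
    [0,0,0],
    [0,0,0],
    [0,0,0],
    [0,0,0]
  ]
}}

```text
clock: 10.92
position: [580.9, -73.3, 172.9]
orientation: [-3.137, 0.001, -1.671]
wrist_force: [0.2, 0.4, -0.7]
grip_width: 80.2
grasp_force: 0.0
```

Request:
{"api": "arm_command", "payload": {
  "claw": [0.08,0.08,0.08,0.08,0.08,0.08,0.08,0.08,0.08,0.08],
  "travel": [
    [-0.0005,0.0336,0],
    [-0.0005,0.0336,0],
    [-0.0005,0.0336,0],
    [-0.0005,0.0336,0],
    [-0.0005,0.0336,0],
    [-0.0005,0.0336,0],
    [-0.0005,0.0336,0],
    [-0.0005,0.0336,0],
    [0,0,0],
    [0,0,0]
  ],
  "turn": [
    [0,0,2.34],
    [0,0,2.34],
    [0,0,2.34],
    [0,0,2.34],
    [0,0,2.34],
    [0,0,2.34],
    [0,0,2.34],
    [0,0,2.34],
    [0,0,0],
    [0,0,0]
  ]
}}

```text
clock: 12.18
position: [575.3, 195.0, 169.9]
orientation: [3.14, -0.0, -1.345]
wrist_force: [0.9, 0.1, 0.0]
grip_width: 80.0
grasp_force: 0.0
```

Request:
{"api": "arm_command", "payload": {
  "claw": [0.08,0.08,0.08,0.08,0.08,0.08,0.045,0.03,0.03,0.03,0.03,0.03],
  "travel": [
    [0.0005,0,-0.025],
    [0,0,-0.03],
    [0,0,-0.03],
    [0,0,-0.015],
    [0,0,-0.003],
    [0,0,0],
    [0,0,0],
    [0,0,0],
    [0,0,0],
    [0,0,0],
    [0,0,0],
    [0,0,0]
  ],
  "turn": [
    [0,0,0],
    [0,0,0],
    [0,0,0],
    [0,0,0],
    [0,0,0],
    [0,0,0],
    [0,0,0],
    [0,0,0],
    [0,0,0],
    [0,0,0],
    [0,0,0],
    [0,0,0]
  ],
  "squeeze": 25
}}

```text
clock: 13.68
position: [576.7, 195.6, 68.0]
orientation: [-3.141, 0.0, -1.345]
wrist_force: [1.2, -0.6, 1.2]
grip_width: 47.0
grasp_force: 25.0
```

Request:
{"api": "arm_command", "payload": {
  "claw": [0.03,0.03,0.03,0.03,0.03,0.03,0.03],
  "travel": [
    [0,0,0.01],
    [0,0,0.025],
    [0,0,0.03],
    [0,0,0.03],
    [0,0,0.03],
    [0,0,0.02],
    [0,0,0.002]
  ],
  "turn": [
    [0,0,0],
    [0,0,0],
    [0,0,0],
    [0,0,0],
    [0,0,0],
    [0,0,0],
    [0,0,0]
  ]
}}

```text
clock: 14.55
position: [576.6, 195.6, 216.5]
orientation: [-3.139, 0.001, -1.345]
wrist_force: [-0.3, 0.1, -3.0]
grip_width: 47.2
grasp_force: 25.0
```

Request:
{"api": "arm_command", "payload": {
  "claw": [0.03,0.03,0.03,0.03,0.03,0.03,0.03,0.03,0.03,0.03,0.03,0.03],
  "travel": [
    [0,-0.0152,0],
    [0,-0.03,0],
    [0,-0.035,0],
    [-0.0005,-0.035,0],
    [-0.0005,-0.035,0],
    [-0.0005,-0.035,0],
    [-0.0005,-0.035,0],
    [-0.0005,-0.035,0],
    [-0.0005,-0.035,0],
    [-0.0005,-0.03,0],
    [0,-0.015,0],
    [0,0,0]
  ],
  "turn": [
    [0,0,-1],
    [0,0,-1.8],
    [0,0,-1.8],
    [0,0,-1.8],
    [0,0,-1.8],
    [0,0,-1.8],
    [0,0,-1.8],
    [0,0,-1.8],
    [0,0,-1.8],
    [0,0,-1.8],
    [0,0,-1.6],
    [0,0,0]
  ]
}}

```text
clock: 16.05
position: [572.0, -140.7, 213.7]
orientation: [3.139, 0.0, -1.675]
wrist_force: [0.2, 0.3, -1.8]
grip_width: 47.3
grasp_force: 25.0
```

Request:
{"api": "arm_command", "payload": {
  "claw": [0.03,0.03,0.03,0.03,0.03,0.03,0.03],
  "travel": [
    [0.0005,0.0005,-0.02],
    [0,0,-0.03],
    [0,0,-0.035],
    [0,0,-0.03],
    [0,0,-0.015],
    [0,0,-0.004],
    [0,0,0]
  ],
  "turn": [
    [0,0,0],
    [0,0,0],
    [0,0,0],
    [0,0,0],
    [0,0,0],
    [0,0,0],
    [0,0,0]
  ]
}}

```text
clock: 16.92
position: [574.0, -139.1, 81.5]
orientation: [-3.14, -0.0, -1.672]
wrist_force: [0.8, -0.8, -2.1]
grip_width: 47.0
grasp_force: 25.0
```

Request:
{"api": "arm_command", "payload": {
  "claw": [0.03,0.03,0.03,0.03],
  "travel": [
    [0,0,-0.002],
    [0,0,-0.002],
    [0,0,-0.001],
    [0,0,0]
  ],
  "turn": [
    [0,0,0],
    [0,0,0],
    [0,0,0],
    [0,0,0]
  ]
}}

```text
clock: 17.42
position: [573.3, -139.3, 75.8]
orientation: [-3.142, -0.0, -1.673]
wrist_force: [-0.1, 0.5, -1.5]
grip_width: 47.1
grasp_force: 25.0
```

Request:
{"api": "arm_command", "payload": {
  "claw": [0.03,0.03,0.03],
  "travel": [
    [0,0,-0.0015],
    [0,0,-0.0015],
    [0,0,0]
  ],
  "turn": [
    [0,0,0],
    [0,0,0],
    [0,0,0]
  ]
}}

```text
clock: 17.8
position: [573.2, -139.3, 72.5]
orientation: [3.141, -0.0, -1.673]
wrist_force: [-0.5, -0.8, -2.6]
grip_width: 47.1
grasp_force: 25.0
```

Underside is at about 12.5; I'll lower in small steps.

Request:
{"api": "arm_command", "payload": {
  "claw": [0.03,0.03,0.03],
  "travel": [
    [0,0,-0.001],
    [0,0,-0.001],
    [0,0,0]
  ],
  "turn": [
    [0,0,0],
    [0,0,0],
    [0,0,0]
  ]
}}

```text
clock: 18.18
position: [573.2, -139.3, 70.6]
orientation: [3.141, -0.0, -1.673]
wrist_force: [-0.8, -0.4, -1.1]
grip_width: 47.2
grasp_force: 25.0
```

Request:
{"api": "arm_command", "payload": {
  "claw": [0.03,0.03,0.03],
  "travel": [
    [0,0,-0.001],
    [0,0,-0.001],
    [0,0,0]
  ],
  "turn": [
    [0,0,0],
    [0,0,0],
    [0,0,0]
  ]
}}

```text
clock: 18.55
position: [573.3, -139.3, 68.6]
orientation: [3.141, -0.0, -1.673]
wrist_force: [-0.4, -0.5, -1.7]
grip_width: 47.2
grasp_force: 25.0
```

Request:
{"api": "arm_command", "payload": {
  "claw": [0.03,0.03],
  "travel": [
    [0,0,-0.001],
    [0,0,0]
  ],
  "turn": [
    [0,0,0],
    [0,0,0]
  ]
}}

```text
clock: 18.8
position: [573.3, -139.3, 67.6]
orientation: [3.141, -0.0, -1.673]
wrist_force: [-1.0, -0.2, -2.2]
grip_width: 47.5
grasp_force: 25.0
```

Request:
{"api": "arm_command", "payload": {
  "claw": [0.03,0.03],
  "travel": [
    [0,0,-0.001],
    [0,0,0]
  ],
  "turn": [
    [0,0,0],
    [0,0,0]
  ]
}}

```text
clock: 19.05
position: [573.5, -139.4, 67.3]
orientation: [-3.141, -0.0, -1.673]
wrist_force: [-1.1, -0.5, 2.2]
grip_width: 47.0
grasp_force: 25.0
```

Request:
{"api": "arm_command", "payload": {
  "claw": [0.03,0.03],
  "travel": [
    [0,0,-0.001],
    [0,0,0]
  ],
  "turn": [
    [0,0,0],
    [0,0,0]
  ]
}}

```text
clock: 19.3
position: [573.5, -139.4, 67.2]
orientation: [-3.141, -0.0, -1.672]
wrist_force: [-2.4, 0.7, 8.3]
grip_width: 47.2
grasp_force: 25.0
```

Request:
{"api": "arm_command", "payload": {
  "claw": [0.03,0.03],
  "travel": [
    [0,0,-0.001],
    [0,0,0]
  ],
  "turn": [
    [0,0,0],
    [0,0,0]
  ]
}}

```text
clock: 19.55
position: [573.6, -139.4, 67.2]
orientation: [-3.141, -0.001, -1.672]
wrist_force: [-3.3, 1.9, 11.6]
grip_width: 47.1
grasp_force: 25.0
```

Request:
{"api": "arm_command", "payload": {
  "claw": [0.03,0.05,0.065,0.08,0.08,0.08,0.08,0.08,0.08,0.08,0.08],
  "travel": [
    [0,0,0.002],
    [0,0,0],
    [0,0,0],
    [0,0,0],
    [0,0,0],
    [0,0,0.005],
    [0,0,0.025],
    [0,0,0.035],
    [0,0,0.035],
    [0,0,0.01],
    [0,0,0]
  ],
  "turn": [
    [0,0,0],
    [0,0,0],
    [0,0,0],
    [0,0,0],
    [0,0,0],
    [0,0,0],
    [0,0,0],
    [0,0,0],
    [0,0,0],
    [0,0,0],
    [0,0,0]
  ]
}}

```text
clock: 20.92
position: [573.3, -139.2, 177.1]
orientation: [-3.141, 0.001, -1.673]
wrist_force: [0.6, -0.3, 0.1]
grip_width: 80.0
grasp_force: 0.0
```

Request:
{"api": "arm_command", "payload": {
  "claw": [0.08,0.08,0.08,0.08,0.08,0.08,0.08,0.08,0.08,0.08],
  "travel": [
    [0.0021,0.0334,0],
    [0.0021,0.0334,0],
    [0.0021,0.0334,0],
    [0.0021,0.0334,0],
    [0.0021,0.0334,0],
    [0.0021,0.0334,0],
    [0.0021,0.0334,0],
    [0.0021,0.0334,0],
    [0,0,0],
    [0,0,0]
  ],
  "turn": [
    [0,0,2.34],
    [0,0,2.34],
    [0,0,2.34],
    [0,0,2.34],
    [0,0,2.34],
    [0,0,2.34],
    [0,0,2.34],
    [0,0,2.34],
    [0,0,0],
    [0,0,0]
  ]
}}

```text
clock: 22.18
position: [589.3, 127.4, 175.3]
orientation: [3.139, -0.001, -1.346]
wrist_force: [0.5, 0.1, -0.1]
grip_width: 80.3
grasp_force: 0.0
```

Request:
{"api": "arm_command", "payload": {
  "claw": [0.08,0.08,0.08,0.08,0.08,0.08,0.045,0.025,0.025,0.025,0.025,0.025],
  "travel": [
    [0.0005,0,-0.025],
    [0,0,-0.03],
    [0,0,-0.03],
    [0,0,-0.015],
    [0,0,-0.006],
    [0,0,0],
    [0,0,0],
    [0,0,0],
    [0,0,0],
    [0,0,0],
    [0,0,0],
    [0,0,0]
  ],
  "turn": [
    [0,0,0],
    [0,0,0],
    [0,0,0],
    [0,0,0],
    [0,0,0],
    [0,0,0],
    [0,0,0],
    [0,0,0],
    [0,0,0],
    [0,0,0],
    [0,0,0],
    [0,0,0]
  ],
  "squeeze": 20
}}

```text
clock: 23.68
position: [590.8, 128.0, 70.8]
orientation: [-3.141, 0.0, -1.346]
wrist_force: [1.2, 0.3, 1.0]
grip_width: 37.4
grasp_force: 19.9
```

Request:
{"api": "arm_command", "payload": {
  "claw": [0.025,0.025,0.025,0.025,0.025,0.025,0.025],
  "travel": [
    [0,0,0.01],
    [0,0,0.025],
    [0,0,0.03],
    [0,0,0.03],
    [0,0,0.03],
    [0,0,0.02],
    [0,0,0.002]
  ],
  "turn": [
    [0,0,0],
    [0,0,0],
    [0,0,0],
    [0,0,0],
    [0,0,0],
    [0,0,0],
    [0,0,0]
  ]
}}

```text
clock: 24.55
position: [591.2, 128.2, 219.8]
orientation: [-3.138, 0.001, -1.346]
wrist_force: [0.2, 0.3, -2.2]
grip_width: 37.2
grasp_force: 19.9
```

Request:
{"api": "arm_command", "payload": {
  "claw": [0.025,0.025,0.025,0.025,0.025,0.025,0.025,0.025,0.025,0.025,0.025,0.025],
  "travel": [
    [-0.001,-0.0142,0],
    [-0.002,-0.03,0],
    [-0.0025,-0.035,0],
    [-0.0025,-0.035,0],
    [-0.0026,-0.035,0],
    [-0.0026,-0.035,0],
    [-0.0026,-0.035,0],
    [-0.0026,-0.035,0],
    [-0.0026,-0.035,0],
    [-0.0025,-0.03,0],
    [-0.0012,-0.015,0],
    [0,0,0]
  ],
  "turn": [
    [0,0,-1],
    [0,0,-1.8],
    [0,0,-1.8],
    [0,0,-1.8],
    [0,0,-1.8],
    [0,0,-1.8],
    [0,0,-1.8],
    [0,0,-1.8],
    [0,0,-1.8],
    [0,0,-1.8],
    [0,0,-1.6],
    [0,0,0]
  ]
}}

```text
clock: 26.05
position: [565.2, -207.1, 216.8]
orientation: [3.14, 0.0, -1.676]
wrist_force: [1.3, 1.3, -0.6]
grip_width: 37.4
grasp_force: 19.9
```

Request:
{"api": "arm_command", "payload": {
  "claw": [0.025,0.025,0.025,0.025,0.025,0.025,0.025],
  "travel": [
    [0,0,-0.02],
    [0,0,-0.03],
    [0,0,-0.035],
    [0,0,-0.03],
    [0,0,-0.01],
    [0,0,-0.003],
    [0,0,0]
  ],
  "turn": [
    [0,0,0],
    [0,0,0],
    [0,0,0],
    [0,0,0],
    [0,0,0],
    [0,0,0],
    [0,0,0]
  ]
}}

```text
clock: 26.92
position: [566.7, -206.1, 90.8]
orientation: [-3.14, -0.0, -1.674]
wrist_force: [0.2, 0.3, -1.0]
grip_width: 37.3
grasp_force: 19.9
```

Request:
{"api": "arm_command", "payload": {
  "claw": [0.025,0.025,0.025,0.025,0.025,0.025],
  "travel": [
    [0,0,-0.002],
    [0,0,-0.002],
    [0,0,-0.002],
    [0,0,-0.002],
    [0,0,-0.002],
    [0,0,0]
  ],
  "turn": [
    [0,0,0],
    [0,0,0],
    [0,0,0],
    [0,0,0],
    [0,0,0],
    [0,0,0]
  ]
}}

```text
clock: 27.68
position: [565.8, -206.3, 79.5]
orientation: [3.141, 0.0, -1.674]
wrist_force: [0.3, -0.1, -1.4]
grip_width: 37.2
grasp_force: 19.9
```

Request:
{"api": "arm_command", "payload": {
  "claw": [0.025,0.025,0.025,0.025],
  "travel": [
    [0,0,-0.0015],
    [0,0,-0.0015],
    [0,0,-0.001],
    [0,0,0]
  ],
  "turn": [
    [0,0,0],
    [0,0,0],
    [0,0,0],
    [0,0,0]
  ]
}}

```text
clock: 28.18
position: [565.9, -206.3, 75.6]
orientation: [3.141, -0.0, -1.674]
wrist_force: [-0.2, 0.5, -1.2]
grip_width: 37.5
grasp_force: 19.9
```

Request:
{"api": "arm_command", "payload": {
  "claw": [0.025,0.025,0.025],
  "travel": [
    [0,0,-0.001],
    [0,0,-0.001],
    [0,0,0]
  ],
  "turn": [
    [0,0,0],
    [0,0,0],
    [0,0,0]
  ]
}}

```text
clock: 28.55
position: [565.8, -206.3, 73.6]
orientation: [3.141, 0.0, -1.674]
wrist_force: [0.2, 0.2, -0.3]
grip_width: 37.3
grasp_force: 19.9
```

Request:
{"api": "arm_command", "payload": {
  "claw": [0.025,0.025,0.025],
  "travel": [
    [0,0,-0.001],
    [0,0,-0.001],
    [0,0,0]
  ],
  "turn": [
    [0,0,0],
    [0,0,0],
    [0,0,0]
  ]
}}

```text
clock: 28.92
position: [565.8, -206.3, 71.6]
orientation: [3.141, -0.0, -1.674]
wrist_force: [-0.3, -0.2, -0.4]
grip_width: 37.3
grasp_force: 19.9
```

Request:
{"api": "arm_command", "payload": {
  "claw": [0.025,0.025,0.025],
  "travel": [
    [0,0,-0.001],
    [0,0,-0.001],
    [0,0,0]
  ],
  "turn": [
    [0,0,0],
    [0,0,0],
    [0,0,0]
  ]
}}

```text
clock: 29.3
position: [566.1, -206.4, 70.7]
orientation: [-3.141, -0.0, -1.674]
wrist_force: [-0.9, 1.2, 5.7]
grip_width: 37.2
grasp_force: 19.9
```

Request:
{"api": "arm_command", "payload": {
  "claw": [0.025,0.025],
  "travel": [
    [0,0,-0.001],
    [0,0,0]
  ],
  "turn": [
    [0,0,0],
    [0,0,0]
  ]
}}

```text
clock: 29.55
position: [566.3, -206.5, 70.6]
orientation: [-3.141, -0.001, -1.673]
wrist_force: [-3.3, 1.2, 9.4]
grip_width: 37.4
grasp_force: 19.9
```

Request:
{"api": "arm_command", "payload": {
  "claw": [0.025,0.05,0.065,0.08,0.08,0.08,0.08,0.08,0.08,0.08,0.08],
  "travel": [
    [0,0,0.002],
    [0,0,0],
    [0,0,0],
    [0,0,0],
    [0,0,0],
    [0,0,0.005],
    [0,0,0.025],
    [0,0,0.035],
    [0,0,0.03],
    [0,0,0.01],
    [0,0,0]
  ],
  "turn": [
    [0,0,0],
    [0,0,0],
    [0,0,0],
    [0,0,0],
    [0,0,0],
    [0,0,0],
    [0,0,0],
    [0,0,0],
    [0,0,0],
    [0,0,0],
    [0,0,0]
  ]
}}

```text
clock: 30.92
position: [565.9, -206.2, 175.9]
orientation: [-3.141, 0.0, -1.675]
wrist_force: [0.3, 0.0, -1.1]
grip_width: 79.8
grasp_force: 0.0
```

Request:
{"api": "arm_command", "payload": {
  "claw": [0.08,0.08,0.08,0.08,0.08,0.08,0.08,0.08,0.08,0.08,0.08],
  "travel": [
    [0.0047,0.03,0],
    [0.0047,0.03,0],
    [0.0047,0.03,0],
    [0.0047,0.03,0],
    [0.0047,0.03,0],
    [0.0047,0.03,0],
    [0.0047,0.03,0],
    [0.0047,0.03,0],
    [0.0047,0.03,0],
    [0,0,0],
    [0,0,0]
  ],
  "turn": [
    [0,0,3.27],
    [0,0,3.27],
    [0,0,3.27],
    [0,0,3.27],
    [0,0,3.27],
    [0,0,3.27],
    [0,0,3.27],
    [0,0,3.27],
    [0,0,3.27],
    [0,0,0],
    [0,0,0]
  ]
}}

```text
clock: 32.3
position: [607.5, 63.3, 174.3]
orientation: [3.139, 0.0, -1.161]
wrist_force: [0.7, -0.3, -0.4]
grip_width: 80.1
grasp_force: 0.0
```

```bash
python3 - <<'E'
from h import *
im=cam("scene"); cv2.imwrite("pics/s1.png",im["pixels"][...,::-1])
P=cloud(im).reshape(-1,3);Q=P[(im["depth"].ravel()>0)&(np.hypot(P[:,0]-607,P[:,1]-63)<40)&(P[:,2]>35)&(P[:,2]<80)]
print(cv2.minAreaRect(Q[:,:2].astype(np.float32)))
E
```

```text
((627.431640625, 70.10684204101562), (5.972319602966309, 39.81159973144531), 24.038005828857422)
```

View pics/s1.png

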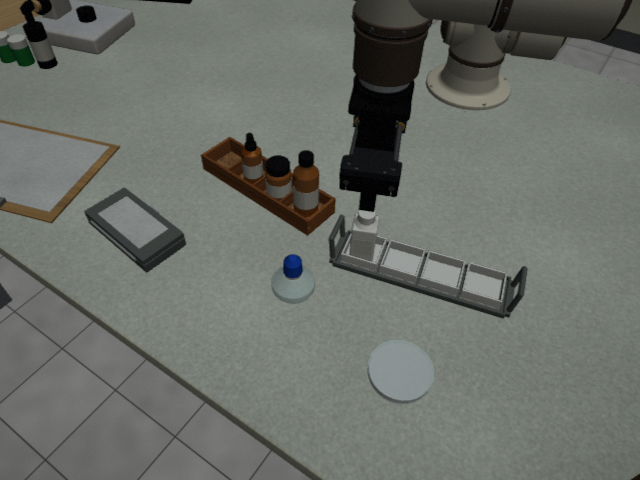

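The picture shows tall (306,185), jar (278,180) and dropper (252,158) upright in their compartments. The square bottle at (365,235) is untouched and the lamp at (293,280) hasn't moved.

Request:
{"api": "arm_command", "payload": {
  "claw": [0.08,0.08,0.08,0.08,0.08,0.08,0.045,0.025,0.025,0.025,0.025,0.025],
  "travel": [
    [0,0,-0.025],
    [0,0,-0.03],
    [0,0,-0.03],
    [0,0,-0.015],
    [0,0,-0.006],
    [0,0,0],
    [0,0,0],
    [0,0,0],
    [0,0,0],
    [0,0,0],
    [0,0,0],
    [0,0,0]
  ],
  "turn": [
    [0,0,0],
    [0,0,0],
    [0,0,0],
    [0,0,0],
    [0,0,0],
    [0,0,0],
    [0,0,0],
    [0,0,0],
    [0,0,0],
    [0,0,0],
    [0,0,0],
    [0,0,0]
  ],
  "squeeze": 20
}}

```text
clock: 33.85
position: [608.5, 63.8, 69.9]
orientation: [-3.141, -0.0, -1.16]
wrist_force: [0.2, -0.0, 0.3]
grip_width: 40.0
grasp_force: 19.9
```

Request:
{"api": "arm_command", "payload": {
  "claw": [0.025,0.025,0.025,0.025,0.025,0.025,0.025],
  "travel": [
    [0,0,0.01],
    [0,0,0.025],
    [0,0,0.03],
    [0,0,0.03],
    [0,0,0.03],
    [0,0,0.02],
    [0,0,0.002]
  ],
  "turn": [
    [0,0,0],
    [0,0,0],
    [0,0,0],
    [0,0,0],
    [0,0,0],
    [0,0,0],
    [0,0,0]
  ]
}}

```text
clock: 34.72
position: [608.7, 63.8, 218.7]
orientation: [-3.138, -0.0, -1.161]
wrist_force: [-0.1, -0.7, -0.9]
grip_width: 40.1
grasp_force: 19.9
```

Request:
{"api": "arm_command", "payload": {
  "claw": [0.025,0.025,0.025,0.025,0.025,0.025,0.025,0.025,0.025,0.025,0.025,0.025],
  "travel": [
    [-0.0022,-0.016,0],
    [-0.0043,-0.03,0],
    [-0.005,-0.035,0],
    [-0.005,-0.035,0],
    [-0.005,-0.035,0],
    [-0.005,-0.035,0],
    [-0.005,-0.035,0],
    [-0.005,-0.035,0],
    [-0.005,-0.035,0],
    [-0.0046,-0.03,0],
    [-0.0027,-0.0155,0],
    [0,0,0]
  ],
  "turn": [
    [0,0,-1.6],
    [0,0,-2.8],
    [0,0,-2.8],
    [0,0,-2.8],
    [0,0,-2.8],
    [0,0,-2.8],
    [0,0,-2.8],
    [0,0,-2.8],
    [0,0,-2.8],
    [0,0,-2.8],
    [0,0,-2.5],
    [0,0,0]
  ]
}}

```text
clock: 36.22
position: [558.5, -273.7, 215.7]
orientation: [3.14, 0.0, -1.674]
wrist_force: [0.3, 0.3, -2.0]
grip_width: 39.6
grasp_force: 19.9
```

Request:
{"api": "arm_command", "payload": {
  "claw": [0.025,0.025,0.025,0.025,0.025,0.025,0.025],
  "travel": [
    [0,0,-0.02],
    [0,0,-0.03],
    [0,0,-0.035],
    [0,0,-0.03],
    [0,0,-0.01],
    [0,0,-0.003],
    [0,0,0]
  ],
  "turn": [
    [0,0,0],
    [0,0,0],
    [0,0,0],
    [0,0,0],
    [0,0,0],
    [0,0,0],
    [0,0,0]
  ]
}}

```text
clock: 37.1
position: [560.3, -272.8, 89.9]
orientation: [-3.14, -0.0, -1.671]
wrist_force: [-0.1, 0.2, -1.1]
grip_width: 39.8
grasp_force: 19.9
```

Request:
{"api": "arm_command", "payload": {
  "claw": [0.025,0.025,0.025,0.025,0.025,0.025],
  "travel": [
    [0,0,-0.002],
    [0,0,-0.002],
    [0,0,-0.002],
    [0,0,-0.002],
    [0,0,-0.002],
    [0,0,0]
  ],
  "turn": [
    [0,0,0],
    [0,0,0],
    [0,0,0],
    [0,0,0],
    [0,0,0],
    [0,0,0]
  ]
}}

```text
clock: 37.85
position: [559.3, -272.8, 78.5]
orientation: [3.141, 0.0, -1.672]
wrist_force: [-0.0, 0.6, -1.8]
grip_width: 40.3
grasp_force: 19.9
```

Request:
{"api": "arm_command", "payload": {
  "claw": [0.025,0.025,0.025,0.025],
  "travel": [
    [0,0,-0.0015],
    [0,0,-0.0015],
    [0,0,-0.001],
    [0,0,0]
  ],
  "turn": [
    [0,0,0],
    [0,0,0],
    [0,0,0],
    [0,0,0]
  ]
}}

```text
clock: 38.35
position: [559.4, -272.8, 74.6]
orientation: [3.141, 0.0, -1.672]
wrist_force: [-0.0, -0.2, -1.3]
grip_width: 39.7
grasp_force: 19.9
```

Underside is at about 12.7, and contact is expected near 7.

Request:
{"api": "arm_command", "payload": {
  "claw": [0.025,0.025,0.025,0.025],
  "travel": [
    [0,0,-0.001],
    [0,0,-0.001],
    [0,0,-0.001],
    [0,0,0]
  ],
  "turn": [
    [0,0,0],
    [0,0,0],
    [0,0,0],
    [0,0,0]
  ]
}}

```text
clock: 38.85
position: [559.4, -272.8, 71.6]
orientation: [3.141, 0.0, -1.672]
wrist_force: [0.1, -0.0, -1.7]
grip_width: 39.7
grasp_force: 19.9
```

Request:
{"api": "arm_command", "payload": {
  "claw": [0.025,0.025,0.025],
  "travel": [
    [0,0,-0.001],
    [0,0,-0.001],
    [0,0,0]
  ],
  "turn": [
    [0,0,0],
    [0,0,0],
    [0,0,0]
  ]
}}

```text
clock: 39.22
position: [559.4, -272.8, 69.6]
orientation: [3.141, 0.0, -1.672]
wrist_force: [0.2, 0.3, -1.2]
grip_width: 40.0
grasp_force: 19.9
```

Request:
{"api": "arm_command", "payload": {
  "claw": [0.025,0.025,0.025],
  "travel": [
    [0,0,-0.001],
    [0,0,-0.001],
    [0,0,0]
  ],
  "turn": [
    [0,0,0],
    [0,0,0],
    [0,0,0]
  ]
}}

```text
clock: 39.6
position: [559.6, -272.9, 68.7]
orientation: [-3.141, -0.0, -1.672]
wrist_force: [-1.5, -0.0, 4.7]
grip_width: 39.6
grasp_force: 19.9
```

Request:
{"api": "arm_command", "payload": {
  "claw": [0.025,0.05,0.065,0.08,0.08,0.08,0.08,0.08,0.08,0.08,0.08],
  "travel": [
    [0,0,0.001],
    [0,0,0],
    [0,0,0],
    [0,0,0],
    [0,0,0],
    [0,0,0.005],
    [0,0,0.025],
    [0,0,0.035],
    [0,0,0.035],
    [0,0,0.035],
    [0,0,0]
  ],
  "turn": [
    [0,0,0],
    [0,0,0],
    [0,0,0],
    [0,0,0],
    [0,0,0],
    [0,0,0],
    [0,0,0],
    [0,0,0],
    [0,0,0],
    [0,0,0],
    [0,0,0]
  ]
}}

```text
clock: 40.98
position: [561.2, -273.4, 208.0]
orientation: [-3.134, -0.002, -1.672]
wrist_force: [-0.0, 0.3, -1.1]
grip_width: 79.7
grasp_force: 0.0
```

```bash
python3 - <<'E'
from h import *
im=cam("scene"); cv2.imwrite("pics/s2.png",im["pixels"][...,::-1])
P=cloud(im).reshape(-1,3);ok=im["depth"].ravel()>0
for x,y in[(579.6,-72.9),(572.9,-139.6),(566.1,-206.2),(559.4,-272.9)]:
    Q=P[ok&(np.hypot(P[:,0]-x,P[:,1]-y)<25)&(P[:,2]<150)]; print(np.percentile(Q[:,2],98))
E
```

```text
139.702361745921
88.27172783426762
115.10093400610761
107.67715025929056
```

View pics/s2.png

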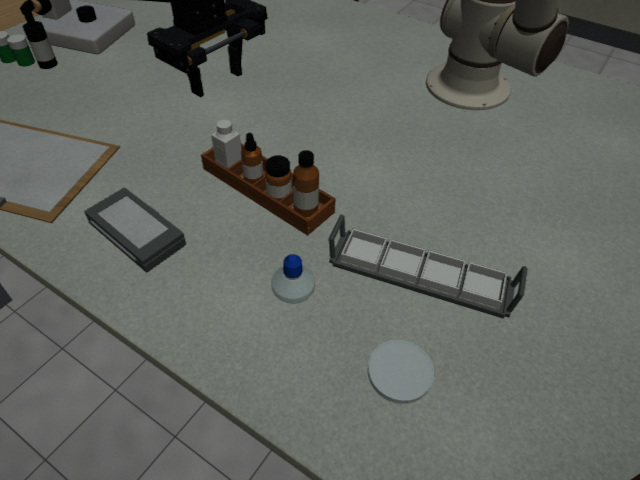

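All four bottles stand upright in the rack: tall (306,185), jar (278,180), dropper (252,160) and square (227,145). The caddy is empty, the lamp hasn't moved, and the gripper is clear.

```bash
python3 -c "
from cell import bot
print(bot.hand_in())"
```

```text
the job is handed in; nothing more can be done
None
```

The four bottles stand upright in the rack in caddy order (tall, jar, dropper, square), each lowered until contact was felt, with the lamp untouched; I handed the job in at about 41 s and got no verdict back.

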